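# Cover the soak tub with its press plate and lift the lid off for filling

### The arm

A 6-joint arm with a two-finger parallel gripper is mounted at the origin on the work surface. World frame = base frame: x ahead of the robot, y to its left, z up, the work surface at z = 0. Lengths are in m, angles in rad, forces in N, time in s.
With the tool pointing down it reaches from about 0.325 to 1 m from the base axis. Payload 5.1 kg.
Tool frame: the origin (TCP) lies at the very end of the fingers, on their centre line; the grasp point (between the pads) lies 19 mm behind it (manip.hold_point_z is the distance from the TCP to the grasp point, in m); z points along the fingers, y is the line along which they close (so a half turn about z gives the same grasp; the last joint's range is limited). The gripper opens to 85 mm and grips with 20 to 120 N. Pads are 22 mm wide; open, the fingers measure 114 mm over their backs; the gripper's body (76 mm by 85 mm) begins 54 mm behind the grasp point. The pads swing forward as they close: fully open they stand 13 mm farther back than shut.
Start: joints at [-1.358, 0.124, 1.65, -0, 1.367, -0.083], TCP at [0.189, -0.622, 0.231] pointing down, gripper open.
Joint ranges: [-2.61, 2.61], [-1.02, 2.33], [0.03, 2.71], [-1.35, 4.49], [0.32, 2.68], [-2.91, 2.91]. Speed limits (rad/s): [2.57, 2.57, 3.14, 3.14, 3.14, 3.14].

### API

Orientations are given as a 3x3 rotation matrix whose columns are the frame's x, y, z axes.
In Python, from rig import read_state, cams, manip gives the robot as it stands.
- The arm moves only by the shell command python3 -m creep 'ROWS' [OPENING]. ROWS is JSON, one flat list of numbers, 6 for each row, row after row: the shift along the world's x, y, z in m, then the turn, a rotation vector about the world's x, y, z in rad. A call has exactly 5 rows; each row shifts and turns the commanded pose from where the row before left it; what a row does not reach is not made up. A row lasts 1/12 s, in which the tool goes at most 41.7 mm and 7.16 degrees, less where a joint would pass 70% of its speed; a pose out of reach is approached as far as the arm can. A call with a gripper value outside its range is refused whole. OPENING is the gripper's target within -1 to 1 (fully open at 1, half-way at 0, shut at -1), set as the call begins (- or left out, the last holds). The fingers move at their own pace and stop on an object; the grip force is fixed at half the most. Time passes only in rows, so rows that do not move let the fingers close, or fill a call up. It gives the time, the measured TCP pose, the force and the opening at its end, in the units of the state.
- read_state(): the state, without advancing time (a new reading comes with each control period).
- cams.camera(name): name is "side" or "top"; returns a dict with "frame" (420x560x3 uint8, red, green, blue), "vfov" (degrees; the focal length in pixels is half the picture's height over the tangent of half this angle, whatever the lens; pixels are square), "cx", "cy" (the principal point, pixels), "k1" (the pictures are not rectified: a ray, as slopes to the right and down, at radius r is drawn at 1 + k1 r^2 times it, then the intrinsics apply), "pose" (4x4, takes a point from camera to world coordinates). Camera axes: x right, y down, z forward; pixel columns grow to the right and rows downward; lengths in m; the calibration is good to about 2 mm. A picture is of the moment at which its call begins. There is no depth.
- manip.hand_in(): hands the job in, once; it reports no verdict.
The state is a dict: "time_s": time; "q": joint angles; "qvel": joint speeds; "tau": joint torques, N m; "eef_pos": TCP position; "ee_rot": TCP orientation; "ft_force": force on the tool from outside, world axes, zero at the start; "torque": the same for the moment, N m; "grip_width": finger opening in m.
Only numpy, scipy, OpenCV 4.12 (cv2) and the standard library are available. Lean on these libraries where they do the work, as an engineer would, in place of code of your own. Each camera call takes 0.05 s, during which the arm holds its last target. There are 200 camera calls.

### The job

Get the round white soak tub ready for its disinfectant to be poured in. First push the open instrument drawer fully home so that nothing can splash into it; then carry the lid set (the white lid sitting on its steel press plate) over from the mat by the steel knob, the two still nested, and lower it without dropping it until the plate is seated inside the tub and the lid on its rim. Then take the lid alone by its collar and lift it straight up, level, about 10 cm above the tub, with the press plate left seated, and finish while still holding the lid there; leave the tub and everything else where it stands.

Things in the scene. Friction and masses are not known exactly. Their poses are not given: they have to be found in the camera images.
- drawer (a joint): How far the drawer of the small white one-drawer instrument cabinet stands open, m: 0 = home against its stop, grows as it comes out towards the robot, at most 0.118. Runner friction 2.5 N; it stays where it is left and does not spring back from its stop.
- drawer_handle (a point): Middle of the drawer's steel bow handle: level bar 10 mm thick, straight for 60 mm, 30 mm in front of the drawer front (198 mm wide, 8 to 96 mm above the table). Bar 68 mm above the table, cabinet top 105 mm; jars up to 60 mm high stand on it 110 mm or more behind the front. x points into the cabinet (the way to push), y along the bar, z up.
- tub: The soak tub: round, open, white plastic, 140 mm outside and 132 mm inside diameter, rim 75 mm above its underside, loose on the table (0.75 kg), small steel heads lying in it. Six ribs inside carry the press plate: their tops are 61 mm above the underside (14 mm below the rim). Origin: centre of the underside; z up.
- knob (a point): Upright round steel knob of the press plate (inner lid), 22 mm diameter; the point is on its axis, 12 mm below its top and 58 mm above the plate's underside; z up. At the start it rises through the lid, its top 28 mm above the lid's collar (26 mm with both seated). Lifting by the knob takes plate and lid together. With the plate seated in the tub this point is 119 mm above the tub's underside.
- press_plate: The press plate: round perforated steel plate, 124 mm diameter, 4 mm thick, edge bevelled to 117 mm below, 0.16 to 0.30 kg; the lid rests loosely on its hub (60 mm diameter, top 12 mm above the underside), the knob stands on the hub. Lies on the mat at the start. Origin: centre of its underside, 58 mm below knob.
- collar (a point): Round upright collar in the middle of the outer lid, 50 mm outside and 40 mm inside diameter, 26 mm tall; the point is on its axis half-way up, 13 mm above the lid's top face; z up. 29 mm below knob while the lid rests on the plate's hub; 92 mm above the tub's underside (27 mm below knob) with both seated. Lifting by the collar takes the lid alone.
- lid: The outer lid: round, white plastic, 154 mm diameter, top 4 mm thick, skirt 10 mm deep and 148 mm inside that drops over the tub's rim, 26 mm centre hole (2 mm of play round the knob), 0.08 to 0.15 kg. Sits on the press plate at the start. Origin: centre of the top's underside, 17 mm below collar.
- mat: Square dark rubber drying mat, 170 x 170 x 4 mm, fixed, under the lid set at the start; origin at the centre of its underside.
- swab_jar: Glass jar with steel lid, 78 mm diameter, 111 mm high; origin under its centre. Not to be disturbed.
- bottle: Clear plastic bottle, 68 mm diameter, 190 mm high; origin under its centre. Not to be disturbed.
- instrument_tray: Shallow steel tray with tweezers, 200 x 100 x 22 mm; origin under its centre. Not to be disturbed.
- beaker: Clear plastic cup, 72 mm diameter, 85 mm high; origin under its centre. Not to be disturbed.
- gallipot: Small steel bowl, 64 mm diameter, 36 mm high; origin under its centre. Not to be disturbed.
Mind the look-alikes: they are no part of the job. Leave any black or red look-alike of the lid alone. Leave any green look-alike of the tub alone.

How it is judged:
On the way, in this order (a step that is already met when the one before it is completed fails the run):
1. the drawer is home (value of joint drawer below 0.004 m), for 0.2 s.
2. the press plate is seated in the tub with the lid on the rim over it (z of knob in the frame of tub below 0.1225 m and horizontal distance between knob and tub below 0.009 m and angle between each of knob, collar's own z axis and vertical below 0.06 rad and z of collar in the frame of tub below 0.0955 m and horizontal distance between collar and tub below 0.01 m), for 0.2 s.
3. the lid alone is up in the gripper, the press plate still seated (z of knob in the frame of tub below 0.1225 m and horizontal distance between knob and tub below 0.009 m and angle between knob's own z axis and vertical below 0.06 rad and z of collar in the frame of tub above 0.152 m and contact force between the fingers and lid above 0.5 N), for 0.2 s.
At the end, for the whole second after the job is handed in: Drawer within 4 mm of home; press plate seated on the ribs (height within 3.5 mm, centred within 9 mm, level within 3.5 degrees); lid held still by the fingers alone, 6 to 16 cm above its seat, within 5 cm of the tub's axis, level within 10 degrees (all of step 3 and value of joint drawer below 0.004 m and z of collar in the frame of tub below 0.252 m and horizontal distance between collar and tub below 0.05 m and angle between collar's own z axis and vertical below 0.17 rad and contact force between lid and tub below 0.1 N and contact force between lid and press_plate below 0.1 N and linear speed of lid below 0.03 m/s and linear speed of each of press_plate, tub below 0.02 m/s); the arm keeps its last pose, push and grip.
It fails at once if the lid set is lifted while the drawer is still open (value of joint drawer above 0.01 m and height (world z) of knob above 0.085 m).
It fails at once if lid and press plate come apart (10 mm or more) while the plate is not seated in the tub (z of collar in the frame of knob above -0.017 m and not (z of knob in the frame of tub below 0.1225 m and horizontal distance between knob and tub below 0.009 m and angle between knob's own z axis and vertical below 0.06 rad)).
It fails at once if the set is dropped into the tub instead of lowered (over 0.4 m/s) (horizontal distance between knob and tub below 0.03 m and z of knob in the frame of tub below 0.15 m and linear speed of press_plate above 0.4 m/s).
It fails at once if the tub is shifted more than 3 cm or tipped (distance of tub from where it was at the start of the episode above 0.03 m or angle between tub's own z axis and vertical above 0.2 rad).
It fails at once if a bystander (jar, bottle, tray, beaker, small bowl) is shifted more than 3 cm or knocked over (distance of any of swab_jar, bottle, instrument_tray, beaker, gallipot from where it was at the start of the episode above 0.03 m or angle between any of swab_jar, bottle, instrument_tray, beaker, gallipot's own z axis and vertical above 0.3 rad).
It also fails if it takes over 64 s, if anything falls off the work surface, if the arm or the gripper's body presses on something with over 40 N, if the wrist force passes 120 N, or if a joint passes its speed limit or range.

## Working session

There is one attempt and no reset: what is moved stays moved. The work goes in short steps, Python scripts to look and compute and a shell command to move; the robot and the scene stay as the last step left them, time stands still between calls to the robot, and variables do not carry over. Pictures are saved under pics/ and viewed, on a budget of 10 in all, crops included, one or two more only if the job needs it, and the job is handed in when it is done.

```bash
ls; mkdir -p pics; cat > h.py <<'E'
import numpy as np, cv2
from rig import read_state, cams, manip
def snap(n,f):
    c=cams.camera(n); cv2.imwrite(f,c["frame"][:,:,::-1]); np.savez(f+'.npz',**c); return c
def K(c):
    f=c["frame"].shape[0]/2/np.tan(np.radians(float(c["vfov"]))/2)
    return np.array([[f,0,float(c["cx"])],[0,f,float(c["cy"])],[0,0,1]]), np.array([float(c["k1"]),0,0,0])
def ray(c,u,v):
    k,d=K(c); p=cv2.undistortPoints(np.array([[[u,v]]],float),k,d)[0,0]
    P=c["pose"]; return P[:3,3], P[:3,:3]@np.array([p[0],p[1],1.])
def at(c,u,v,z):
    o,d=ray(c,u,v); return o+d*(z-o[2])/d[2]
def proj(c,X):
    k,d=K(c); T=np.linalg.inv(c["pose"]); X=np.atleast_2d(X).astype(float)
    return cv2.projectPoints(X,cv2.Rodrigues(T[:3,:3])[0],T[:3,3],k,d)[0][:,0]
E
python3 - <<'E'
from h import *
for n in("top","side"):
    c=snap(n,f'pics/{n}0.png'); print(n,c["pose"].round(3).tolist(),c["vfov"],c["k1"])
s=read_state(); print(s['time_s'],s['eef_pos'],s['ee_rot'],s['grip_width'])
E
```

```text
pics
top [[0.005, -0.988, 0.157, 0.269], [-1.0, -0.007, -0.012, 0.02], [0.013, -0.157, -0.988, 1.543], [0.0, 0.0, 0.0, 1.0]] 50.95821648043567 0.019844671154397333
side [[-0.998, -0.047, 0.05, 0.414], [-0.068, 0.735, -0.674, 1.254], [-0.005, -0.676, -0.737, 1.412], [0.0, 0.0, 0.0, 1.0]] 44.659362850470934 -0.06496709670146311
0.1 [ 0.18933956 -0.62124024  0.23015213] [[ 9.56559896e-01  2.91535610e-01 -3.91957330e-04]
 [ 2.91535823e-01 -9.56558081e-01  1.87142115e-03]
 [ 1.70655953e-04 -1.90439602e-03 -9.99998172e-01]] 0.08553248772630828
```

View pics/top0.png

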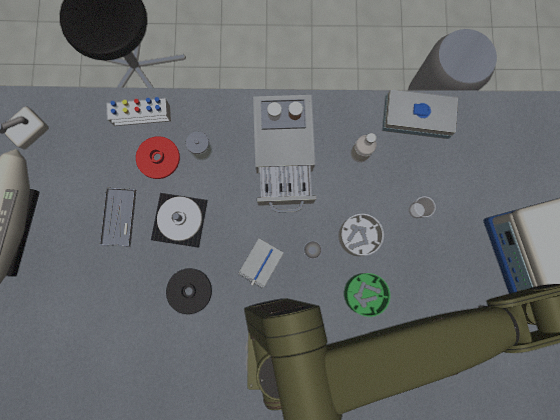

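View pics/side0.png

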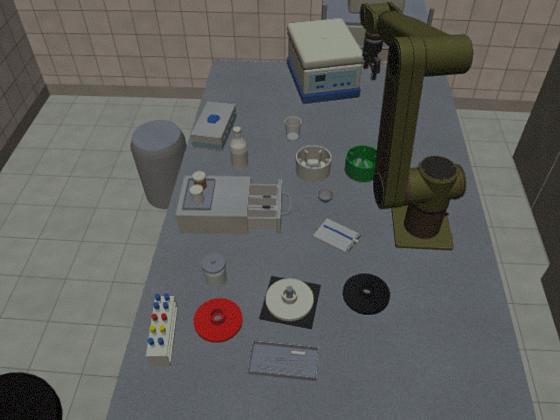

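Top view, lids: white on dark mat (179,218), red (157,157) and black (189,290). Tubs: white (362,235), green (367,294). The white ones fit, because the lid sits on the mat with its steel knob and the tub has steel heads in it. The drawer is open, with its handle at about (288,208). I'll measure these and confirm with one enlarged crop.

```bash
cat > m.py <<'E'
from h import *
def blob(c,u,v,w,thr=150):
    im=c["frame"]; g=im.min(2).astype(np.uint8)
    m=np.zeros_like(g); m[v-w:v+w,u-w:u+w]=(g[v-w:v+w,u-w:u+w]>thr)*255
    cs,_=cv2.findContours(m,cv2.RETR_EXTERNAL,cv2.CHAIN_APPROX_NONE)
    return cv2.convexHull(max(cs,key=cv2.contourArea))[:,0].astype(float)
def circ(c,pts,z):
    P=np.array([at(c,u+.0,v+.0,z)[:2] for u,v in pts])
    (x,y),r=cv2.minEnclosingCircle(P.astype(np.float32))
    A=np.c_[2*P,np.ones(len(P))]; s=np.linalg.lstsq(A,(P**2).sum(1),rcond=None)[0]
    return s[:2].round(4), round(float(np.sqrt(s[2]+s[:2]@s[:2])),4), round(float(r),4)
E
python3 - <<'E'
from m import *
L=lambda f:dict(np.load(f))
t=L('pics/top0.png.npz'); s=L('pics/side0.png.npz')
# lid top at 4 + 12 +4 = 20 mm, rim at 75
for th in(120,140,160):
  print(th,'lid top',circ(t,blob(t,179,218,30,th),.018),'side',circ(s,blob(s,290,299,32,th),.018))
  print('tub top',circ(t,blob(t,362,235,28,th),.075),'side',circ(s,blob(s,313,160,26,th),.075))
print('knob',at(t,178,216,.074),at(s,290,290,.074))
print('handle',at(t,288,211,.068),at(s,289,204,.068))
for n,u,v,z in(('front L',258,200,.096),('front R',314,198,.096),('caseL',253,166,.105),('caseR',314,165,.105),('caseBL',254,97,.105),('caseBR',312,96,.105),('gall',313,250,.036),('beak',428,206,.085),('jar',197,141,.111),('bot',371,138,.19)): print(n,at(t,u,v,z).round(3))
a=cv2.resize(t["frame"][165:275,130:240],(390,390),interpolation=2); b=cv2.resize(t["frame"][150:260,250:390],(390,306),interpolation=2)
d=cv2.resize(s["frame"][255:335,245:345],(400,320)[:2],interpolation=2)
o=np.zeros((600,800,3),np.uint8); o[:390,:390]=a; o[:306,400:790]=b; e=cv2.resize(s["frame"][165:245,170:300],(390,240),interpolation=2); o[310:550,400:790]=e
dd=cv2.resize(d,(250,200)); o[395:595,:250]=dd
cv2.imwrite('pics/crop0.png',o[:,:,::-1])
E
```

```text
120 lid top (array([0.4622, 0.3488]), 0.0761, 0.0764) side (array([0.462 , 0.3452]), 0.0758, 0.077)
tub top (array([ 0.4052, -0.2777]), 0.0704, 0.0713) side (array([ 0.4945, -0.4061]), 0.0196, 0.0201)
140 lid top (array([0.4625, 0.3491]), 0.0752, 0.0758) side (array([0.4614, 0.3461]), 0.0728, 0.0739)
tub top (array([ 0.4022, -0.2752]), 0.0672, 0.0695) side (array([ 0.3652, -0.2358]), 0.005, 0.0051)Traceback (most recent call last):
  File "<stdin>", line 6, in <module>
  File "m.py", line 6, in blob
    return cv2.convexHull(max(cs,key=cv2.contourArea))[:,0].astype(float)
                          ~~~^^^^^^^^^^^^^^^^^^^^^^^^
ValueError: max() iterable argument is empty
```

```bash
python3 - <<'E'
from m import *
L=lambda f:dict(np.load(f))
t=L('pics/top0.png.npz'); s=L('pics/side0.png.npz')
for th in(105,115,125):
  print(th,'lid top',circ(t,blob(t,179,218,30,th),.018),'side',circ(s,blob(s,290,299,32,th),.018))
  print('tub top',circ(t,blob(t,362,235,28,th),.075))
print('knob',at(t,178,216,.074),at(s,290,290,.074))
print('handle',at(t,288,211,.068),at(s,289,204,.068))
for n,u,v,z in(('front L',258,200,.096),('front R',314,198,.096),('caseL',253,166,.105),('caseR',314,165,.105),('caseBL',254,97,.105),('caseBR',312,96,.105),('gall',313,250,.036),('beak',428,206,.085),('jar',197,141,.111),('bot',371,138,.19)): print(n,at(t,u,v,z).round(3))
a=cv2.resize(t["frame"][165:275,130:240],(390,390),interpolation=2); b=cv2.resize(t["frame"][150:260,250:390],(390,306),interpolation=2)
o=np.zeros((600,800,3),np.uint8); o[:390,:390]=a; o[:306,400:790]=b; o[310:550,400:790]=cv2.resize(s["frame"][165:245,170:300],(390,240),interpolation=2)
o[395:595,:390]=cv2.resize(s["frame"][135:195,270:387],(390,200),interpolation=2)
cv2.imwrite('pics/crop0.png',o[:,:,::-1])
E
```

```text
105 lid top (array([0.4622, 0.3485]), 0.0765, 0.0771) side (array([0.4623, 0.3452]), 0.0766, 0.0783)
tub top (array([ 0.4213, -0.3061]), 0.1012, 0.1054)
115 lid top (array([0.4622, 0.3488]), 0.0761, 0.0765) side (array([0.4622, 0.3452]), 0.0761, 0.077)
tub top (array([ 0.4051, -0.2779]), 0.0709, 0.0718)
125 lid top (array([0.4622, 0.349 ]), 0.0759, 0.0764) side (array([0.4619, 0.3452]), 0.0752, 0.0769)
tub top (array([ 0.405 , -0.2777]), 0.0702, 0.0709)
knob [0.46144053 0.33946531 0.074     ] [0.45895622 0.35331756 0.074     ]
handle [ 0.48157034 -0.0290634   0.068     ] [ 0.48466459 -0.02216898  0.068     ]
front L [0.514 0.072 0.096]
front R [ 0.522 -0.115  0.096]
caseL [0.628 0.09  0.105]
caseR [ 0.633 -0.115  0.105]
caseBL [0.87  0.089 0.105]
caseBR [ 0.876 -0.11   0.105]
gall [ 0.352 -0.116  0.036]
beak [ 0.499 -0.498  0.085]
jar [0.711 0.278 0.111]
bot [ 0.701 -0.289  0.19 ]
```

View pics/crop0.png

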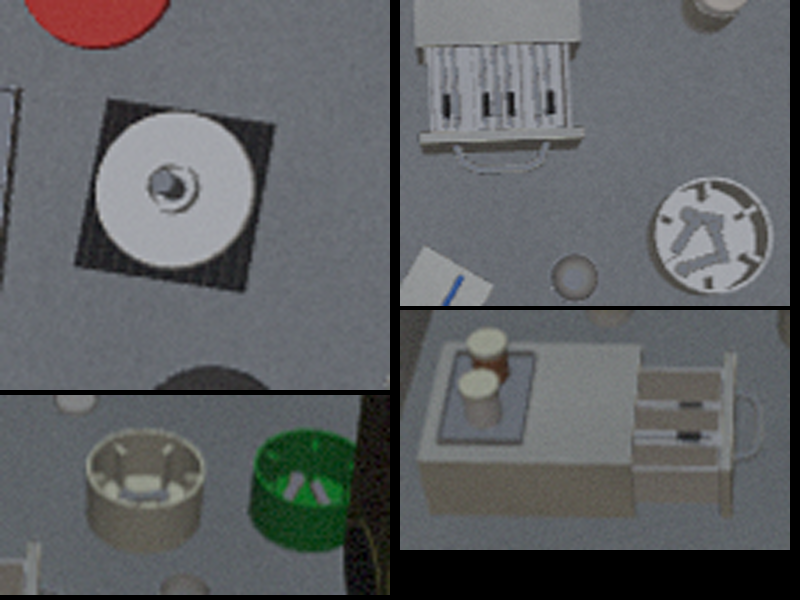

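The crop confirms it. The white lid set with its steel knob is on the mat and the white tub is upright with empty ribs. The handle bar is near (0.482, -0.025), with the cabinet yawed about 1.8°. Next I'll push the drawer with closed fingers.

```bash
python3 -m creep '[0.0113,0.030,0,0,0,-0.066,0.0113,0.030,0,0,0,-0.066,0.0113,0.030,0,0,0,-0.066,0.0113,0.030,0,0,0,-0.066,0.0113,0.030,0,0,0,0]' -1
python3 -m creep '[0.0113,0.030,0,0,0,0,0.0113,0.030,0,0,0,0,0.0113,0.030,0,0,0,0,0.0113,0.030,0,0,0,0,0.0113,0.030,0,0,0,0]'
python3 -m creep '[0.0113,0.030,0,0,0,0,0.0113,0.030,0,0,0,0,0.0113,0.030,0,0,0,0,0.0113,0.030,0,0,0,0,0.0113,0.030,0,0,0,0]'
python3 -m creep '[0.0113,0.030,0,0,0,0,0.0113,0.030,0,0,0,0,0.0113,0.030,0,0,0,0,0.0113,0.030,0,0,0,0,0.0113,0.030,0,0,0,0]'
```

```text
time_s: 0.52
eef_pos: [0.2461, -0.4701, 0.2305]
ee_rot: [[1.0, 0.029, -0.0], [0.029, -1.0, 0.001], [-0.0, -0.001, -1.0]]
ft_force: [-0.3, -0.2, 1.0]
grip_width: 0.0257
time_s: 0.93
eef_pos: [0.3025, -0.3201, 0.2308]
ee_rot: [[1.0, 0.031, -0.0], [0.031, -1.0, 0.001], [-0.0, -0.001, -1.0]]
ft_force: [-0.0, -0.1, 0.1]
grip_width: 0.0001
time_s: 1.35
eef_pos: [0.3589, -0.1702, 0.231]
ee_rot: [[1.0, 0.031, -0.0], [0.031, -1.0, 0.0], [-0.0, -0.0, -1.0]]
ft_force: [0.4, 0.5, 0.0]
grip_width: -0.0001
time_s: 1.77
eef_pos: [0.4154, -0.0201, 0.231]
ee_rot: [[0.999, 0.032, -0.0], [0.032, -0.999, -0.0], [-0.0, 0.0, -1.0]]
ft_force: [1.6, -0.5, 0.1]
grip_width: -0.0001
```

```bash
python3 -m creep '[0,-0.001,-0.036,0,0,0,0,-0.001,-0.036,0,0,0,0,-0.001,-0.036,0,0,0,0,-0.001,-0.036,0,0,0,0,-0.001,-0.036,0,0,0]'
python3 -m creep '[0.012,0,0,0,0,0,0.012,0,0,0,0,0,0.010,0,0,0,0,0,0.010,0,0,0,0,0,0.010,0,0,0,0,0]'
python3 -m creep '[0.012,0,0,0,0,0,0.012,0,0,0,0,0,0.012,0,0,0,0,0,0.012,0,0,0,0,0,0.012,0,0,0,0,0]'
```

```text
time_s: 2.18
eef_pos: [0.415, -0.0265, 0.0496]
ee_rot: [[0.999, 0.032, 0.0], [0.032, -0.999, -0.0], [0.0, 0.0, -1.0]]
ft_force: [-0.3, 0.4, -0.4]
grip_width: 0.0
time_s: 2.6
eef_pos: [0.4695, -0.0267, 0.051]
ee_rot: [[0.999, 0.032, -0.002], [0.032, -0.999, 0.0], [-0.002, -0.0, -1.0]]
ft_force: [-11.2, 0.6, 3.7]
grip_width: -0.0002
time_s: 3.02
eef_pos: [0.5287, -0.0261, 0.0505]
ee_rot: [[0.999, 0.032, -0.004], [0.032, -0.999, 0.001], [-0.004, -0.001, -1.0]]
ft_force: [-3.4, 2.3, 0.9]
grip_width: 0.0
```

```bash
python3 -m creep '[0.007,0,0,0,0,0,0.007,0,0,0,0,0,0.007,0,0,0,0,0,0.006,0,0,0,0,0,0.005,0,0,0,0,0]'
python3 -m creep '[0.003,0,0,0,0,0,0.003,0,0,0,0,0,0.003,0,0,0,0,0,0.003,0,0,0,0,0,0.002,0,0,0,0,0]'
```

```text
time_s: 3.43
eef_pos: [0.5616, -0.0267, 0.0511]
ee_rot: [[0.999, 0.032, -0.001], [0.032, -0.999, 0.0], [-0.001, -0.0, -1.0]]
ft_force: [-3.2, 2.0, -0.8]
grip_width: -0.0002
time_s: 3.85
eef_pos: [0.5718, -0.0267, 0.051]
ee_rot: [[0.999, 0.032, -0.011], [0.032, -0.999, 0.0], [-0.011, -0.001, -1.0]]
ft_force: [-22.6, 1.2, 14.4]
grip_width: -0.0003
```

```bash
python3 -m creep '[0.001,0,0,0,0,0,0,0,0,0,0,0,0,0,0,0,0,0,0,0,0,0,0,0,0,0,0,0,0,0]'
python3 -m creep '[-0.010,0,0,0,0,0,-0.03,0,0,0,0,0,-0.035,0,0.0,0,0,0,-0.02,0,0.02,0,0,0,-0.01,0.0,0.035,0,0,0]'
python3 -m creep '[0,0.035,0.02,0,0,0,0,0.036,0.02,0,0,0,0,0.036,0.02,0,0,0,0,0.036,0.02,0,0,0,0,0.036,0.0,0,0,0]'
python3 - <<'E'
from m import *
t=snap('top','pics/top1.png'); s=snap('side','pics/side1.png')
o=np.zeros((600,800,3),np.uint8)
o[:420,:540]=cv2.resize(t["frame"][80:290,130:400],(540,420),interpolation=2)
o[425:600,:300]=cv2.resize(s["frame"][160:247,160:310],(300,175),interpolation=2)
cv2.imwrite('pics/c1.png',o[:,:,::-1])
E
```

```text
time_s: 4.27
eef_pos: [0.5717, -0.0267, 0.051]
ee_rot: [[0.999, 0.032, -0.013], [0.032, -0.999, 0.0], [-0.013, -0.001, -1.0]]
ft_force: [-19.9, 0.3, 14.0]
grip_width: -0.0002
time_s: 4.68
eef_pos: [0.4663, -0.0264, 0.1023]
ee_rot: [[0.999, 0.031, -0.008], [0.031, -1.0, 0.001], [-0.008, -0.001, -1.0]]
ft_force: [0.4, -1.1, -0.2]
grip_width: -0.0002
time_s: 5.1
eef_pos: [0.4751, 0.1543, 0.193]
ee_rot: [[0.999, 0.031, 0.013], [0.031, -1.0, 0.002], [0.013, -0.002, -1.0]]
ft_force: [1.2, 0.3, 0.7]
grip_width: 0.0
```

View pics/c1.png

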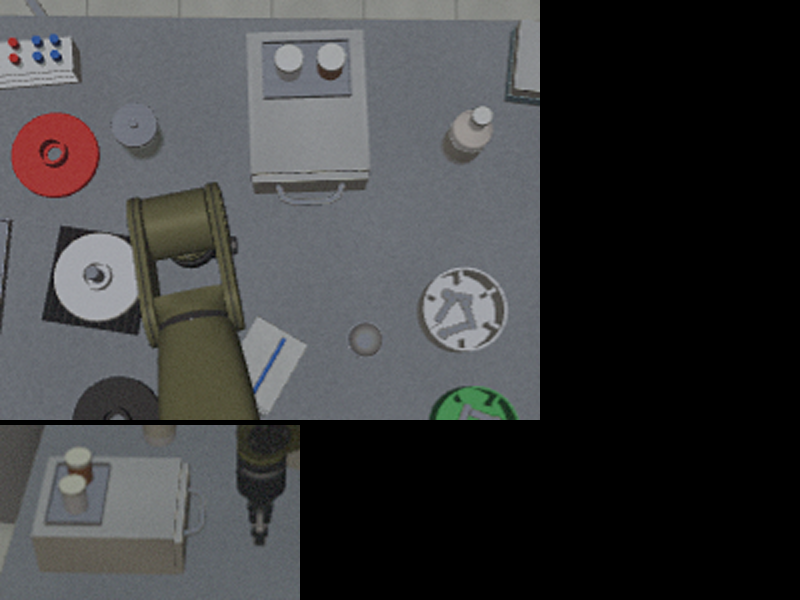

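The drawer is flush: the front sits against the cabinet, and the push met a hard stop at 20 N. Next is the lid set; the knob should be near (0.462, 0.347).

```bash
python3 -m creep '[-0.002,0.032,0,0,0,0,-0.002,0.032,0,0,0,0,-0.002,0.032,0,0,0,0,-0.002,0.032,0,0,0,0,-0.001,0.032,0,0,0,0]' 0.2
python3 -m creep '[0,0,-0.02,0,0,0,0,0,-0.02,0,0,0,0,0,-0.02,0,0,0,0,0,0,0,0,0,0,0,0,0,0,0]'
```

```text
time_s: 5.62
eef_pos: [0.4631, 0.3132, 0.1867]
ee_rot: [[1.0, 0.031, 0.003], [0.031, -1.0, 0.001], [0.003, -0.0, -1.0]]
ft_force: [0.4, -0.1, 0.2]
grip_width: 0.0511
time_s: 6.03
eef_pos: [0.4623, 0.3113, 0.1254]
ee_rot: [[1.0, 0.031, -0.001], [0.031, -1.0, -0.001], [-0.001, 0.001, -1.0]]
ft_force: [0.4, -0.2, 0.3]
grip_width: 0.051
```

```bash
python3 -m creep '[0,0.018,0,0,0,0,0,0.0175,0,0,0,0,0,0,-0.01,0,0,0,0,0,-0.02,0,0,0,0,0,-0.015,0,0,0]'
python3 -m creep '[0,0,-0.01,0,0,0,0,0,-0.01,0,0,0,0,0,-0.0055,0,0,0,0,0,-0.005,0,0,0,0,0,0,0,0,0]'
python3 -m creep '[0,0,0,0,0,0,0,0,0,0,0,0,0,0,0,0,0,0,0,0,0,0,0,0,0,0,0,0,0,0]' -1
python3 -m creep '[0,0,0,0,0,0,0,0,0,0,0,0,0,0,0,0,0,0,0,0,0,0,0,0,0,0,0,0,0,0]'
```

```text
time_s: 6.45
eef_pos: [0.4637, 0.3478, 0.0822]
ee_rot: [[0.999, 0.032, 0.003], [0.032, -0.999, 0.001], [0.003, -0.001, -1.0]]
ft_force: [-0.8, 0.3, -0.5]
grip_width: 0.0513
time_s: 6.87
eef_pos: [0.4623, 0.3474, 0.0502]
ee_rot: [[1.0, 0.032, -0.001], [0.032, -1.0, -0.001], [-0.001, 0.001, -1.0]]
ft_force: [0.0, -0.6, -0.3]
grip_width: 0.0512
time_s: 7.28
eef_pos: [0.4631, 0.3481, 0.052]
ee_rot: [[0.999, 0.032, 0.002], [0.032, -0.999, 0.001], [0.002, -0.001, -1.0]]
ft_force: [0.1, -0.3, 3.8]
grip_width: 0.02
time_s: 7.7
eef_pos: [0.4631, 0.3481, 0.0519]
ee_rot: [[0.999, 0.032, 0.001], [0.032, -0.999, 0.001], [0.002, -0.001, -1.0]]
ft_force: [-0.6, -1.3, 5.7]
grip_width: 0.02
```

```bash
python3 -m creep '[0,0,0.004,0,0,0,0,0,0.008,0,0,0,0,0,0.010,0,0,0,0,0,0.010,0,0,0,0,0,0.010,0,0,0]'
python3 -m creep '[0,0,0.02,0,0,0,0,0,0.025,0,0,0,0,0,0.025,0,0,0,0,0,0.02,0,0,0,0,0,0.01,0,0,0]'
python3 -m creep '[0,0,0,0,0,0,0,0,0,0,0,0,0,0,0,0,0,0,0,0,0,0,0,0,0,0,0,0,0,0]'
python3 - <<'E'
from m import *
t=snap('top','pics/top2.png'); s=snap('side','pics/side2.png')
o=np.zeros((400,800,3),np.uint8)
o[:,:400]=cv2.resize(t["frame"][160:270,125:235],(400,400),interpolation=2)
o[:,400:]=cv2.resize(s["frame"][220:340,230:350],(400,400),interpolation=2)
cv2.imwrite('pics/c2.png',o[:,:,::-1])
E
```

```text
time_s: 8.12
eef_pos: [0.4623, 0.3477, 0.0936]
ee_rot: [[0.999, 0.032, -0.0], [0.032, -0.999, -0.0], [-0.0, 0.0, -1.0]]
ft_force: [0.7, 0.5, -4.4]
grip_width: 0.0198
time_s: 8.53
eef_pos: [0.4638, 0.3487, 0.1975]
ee_rot: [[0.999, 0.032, 0.005], [0.032, -0.999, 0.003], [0.006, -0.003, -1.0]]
ft_force: [1.0, 0.5, -3.2]
grip_width: 0.02
time_s: 8.95
eef_pos: [0.4616, 0.3472, 0.1908]
ee_rot: [[0.999, 0.032, -0.003], [0.032, -0.999, -0.002], [-0.003, 0.002, -1.0]]
ft_force: [-1.2, -0.3, -4.9]
grip_width: 0.0202
```

View pics/c2.png

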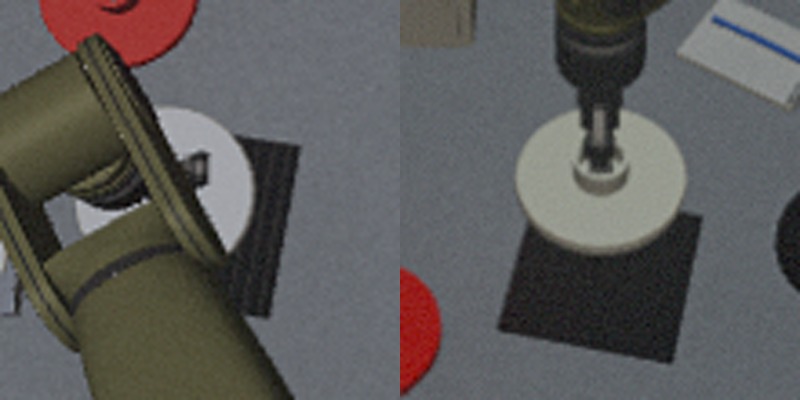

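The set is lifted nested and level, at about 4 N. The side crop shows the lid at the gripper and clear of the mat. Next I'll carry it over the tub.

```bash
python3 -m creep '[-0.001,-0.01,0,0,0,0,-0.002,-0.02,0,0,0,0,-0.003,-0.03,0,0,0,0,-0.003,-0.033,0,0,0,0,-0.003,-0.033,0,0,0,0]'
python3 -m creep '[-0.003,-0.033,0,0,0,0,-0.003,-0.033,0,0,0,0,-0.003,-0.033,0,0,0,0,-0.003,-0.033,0,0,0,0,-0.003,-0.033,0,0,0,0]'
python3 -m creep '[-0.003,-0.033,0,0,0,0,-0.003,-0.033,0,0,0,0,-0.003,-0.033,0,0,0,0,-0.003,-0.033,0,0,0,0,-0.003,-0.033,0,0,0,0]'
python3 -m creep '[-0.003,-0.033,0,0,0,0,-0.003,-0.033,0,0,0,0,-0.002,-0.03,0,0,0,0,-0.002,-0.03,0,0,0,0,-0.002,-0.02,0,0,0,0]'
python3 -m creep '[0,0,0,0,0,0,0,0,0,0,0,0,0,0,0,0,0,0,0,0,0,0,0,0,0,0,0,0,0,0]'
python3 - <<'E'
from m import *
t=snap('top','pics/top3.png'); s=snap('side','pics/side3.png')
s0=dict(np.load('pics/side0.png.npz')); t0=dict(np.load('pics/top1.png.npz'))
e=np.array(read_state()['eef_pos']); print(e)
th=np.linspace(0,2*np.pi,60)
ring=lambda x,y,z,r:np.c_[x+r*np.cos(th),y+r*np.sin(th),0*th+z]
def cut(c,u0,v0,w,rs,n):
    k=n/w; im=cv2.resize(c["frame"][v0:v0+w,u0:u0+w],(n,n),interpolation=2)
    for X,col in rs:
        p=((proj(c,X)+.5-[u0,v0])*k*16).astype(np.int32); cv2.polylines(im,[p],True,col,1,cv2.LINE_AA,4)
    return im
tub=[(ring(.405,-.278,.075,.070),(255,0,0)),(ring(.405,-.278,.0,.070),(255,255,0))]
lid=[(ring(e[0],e[1],e[2]-.030,.077),(0,255,0))]
o=np.zeros((600,800,3),np.uint8)
o[:300,:300]=cut(t0,325,195,75,tub,300); o[300:,:300]=cut(t,310,170,120,lid+tub[:1],300)
o[:300,305:605]=cut(s0,276,125,75,tub,300); o[300:,305:605]=cut(s,260,80,120,lid+tub,300)
cv2.imwrite('pics/c3.png',o[:,:605,::-1])
E
```

```text
time_s: 9.47
eef_pos: [0.4498, 0.2201, 0.1925]
ee_rot: [[0.999, 0.033, -0.0], [0.033, -0.999, -0.001], [-0.0, 0.001, -1.0]]
ft_force: [0.9, 0.7, -3.4]
grip_width: 0.02
time_s: 9.88
eef_pos: [0.4346, 0.0548, 0.1928]
ee_rot: [[0.999, 0.032, 0.0], [0.032, -0.999, -0.0], [0.0, 0.0, -1.0]]
ft_force: [1.2, -0.6, -4.3]
grip_width: 0.0196
time_s: 10.3
eef_pos: [0.4194, -0.1101, 0.1929]
ee_rot: [[1.0, 0.032, 0.001], [0.032, -1.0, -0.001], [0.001, 0.001, -1.0]]
ft_force: [0.4, 0.3, -4.3]
grip_width: 0.0197
time_s: 10.72
eef_pos: [0.4074, -0.257, 0.1929]
ee_rot: [[1.0, 0.03, -0.0], [0.03, -1.0, -0.001], [-0.0, 0.001, -1.0]]
ft_force: [0.3, -0.7, -3.5]
grip_width: 0.0198
time_s: 11.13
eef_pos: [0.4084, -0.2534, 0.1927]
ee_rot: [[0.999, 0.033, -0.0], [0.033, -0.999, 0.0], [-0.0, -0.0, -1.0]]
ft_force: [0.2, 0.3, -4.3]
grip_width: 0.0199
[ 0.40857876 -0.25350971  0.19284688]
```

View pics/c3.png

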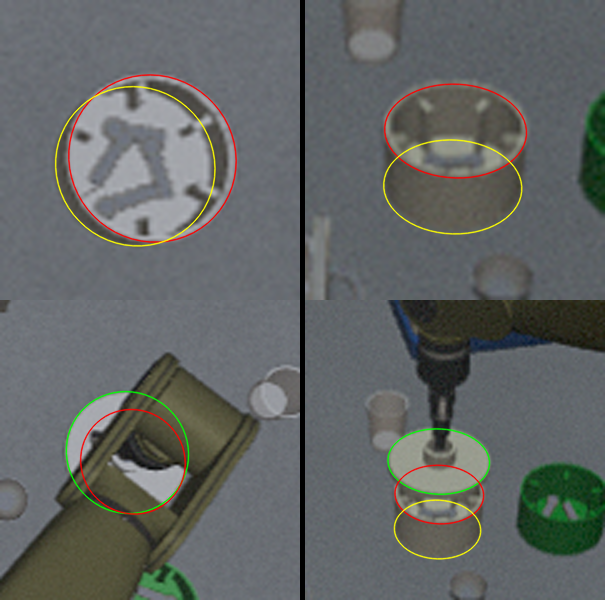

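Both overlays fit: red and yellow on the tub rim and base, green on the held lid, in both views. I'll refine the offset numerically.

```bash
cat > fit.py <<'E'
from m import *
from scipy.optimize import minimize
th=np.linspace(0,2*np.pi,180,endpoint=False)
def fit(c,x,y,z,r,d=.003,sel=None):
    g=cv2.GaussianBlur(c["frame"].astype(np.float32).mean(2),(0,0),.8)
    a=th if sel is None else th[sel(th)]
    def smp(p,rr):
        q=proj(c,np.c_[p[0]+rr*np.cos(a),p[1]+rr*np.sin(a),0*a+z]).astype(np.float32)
        return cv2.remap(g,q[:,:1],q[:,1:],cv2.INTER_CUBIC)[:,0]
    f=lambda p:-np.mean(np.minimum(smp(p,r-d)-smp(p,r+d),80))
    R=minimize(f,[x,y],method='Nelder-Mead',options=dict(initial_simplex=[[x-.004,y-.003],[x+.004,y-.003],[x,y+.005]]))
    return R.x.round(4),round(-R.fun,1)
E
python3 - <<'E'
from fit import *
L=lambda n:dict(np.load(f'pics/{n}.png.npz'))
t0,t1,s0,s3,s2,t2=[L(n) for n in('top0','top1','side0','side3','side2','top2')]
print('tub top',fit(t0,.405,-.278,.075,.070),fit(t1,.405,-.278,.075,.070),'side',fit(s0,.405,-.278,.075,.070),'far',fit(s0,.405,-.278,.075,.070,sel=lambda a:np.sin(a)<.2))
print('lid start top',fit(t0,.462,.347,.020,.077),'side',fit(s0,.462,.347,.020,.077))
far=lambda a:np.sin(a)<.2
print('held side @mat',fit(s2,.4616,.347,.161,.077),' TCP .4616 .3472; @tub',fit(s3,.4086,-.2535,.163,.077),fit(s3,.4086,-.2535,.163,.077,sel=lambda a:np.sin(a)>-.3))
E
```

```text
tub top (array([ 0.405 , -0.2781]), np.float64(31.1)) (array([ 0.405 , -0.2783]), np.float64(31.1)) side (array([ 0.4043, -0.2817]), np.float64(10.1)) far (array([ 0.4043, -0.2886]), np.float64(8.1))
lid start top (array([0.4608, 0.3484]), np.float64(77.8)) side (array([0.4617, 0.3477]), np.float64(55.6))
held side @mat (array([0.4602, 0.3484]), np.float64(36.4))  TCP .4616 .3472; @tub (array([ 0.4066, -0.2539]), np.float64(24.7)) (array([ 0.4067, -0.2543]), np.float64(29.7))
```

```bash
python3 -m creep '[-0.001,-0.010,0,0,0,0,-0.001,-0.010,0,0,0,0,0,-0.005,0,0,0,0,0,0,0,0,0,0,0,0,0,0,0,0]'
python3 -m creep '[0,0,-0.010,0,0,0,0,0,-0.014,0,0,0,0,0,-0.014,0,0,0,0,0,-0.014,0,0,0,0,0,-0.008,0,0,0]'
python3 -m creep '[0,0,0,0,0,0,0,0,0,0,0,0,0,0,0,0,0,0,0,0,0,0,0,0,0,0,0,0,0,0]'
python3 - <<'E'
from fit import *
s=snap('side','pics/side4.png'); e=read_state()['eef_pos']; print(e)
print(fit(s,e[0]-.002,e[1],e[2]-.030,.077,sel=lambda a:np.sin(a)>-.3),fit(s,e[0]-.002,e[1],e[2]-.030,.077))
E
```

```text
time_s: 11.65
eef_pos: [0.4063, -0.2798, 0.1928]
ee_rot: [[1.0, 0.031, -0.0], [0.031, -1.0, 0.0], [-0.0, -0.0, -1.0]]
ft_force: [0.1, -1.4, -3.6]
grip_width: 0.0202
time_s: 12.07
eef_pos: [0.4054, -0.2782, 0.1302]
ee_rot: [[0.999, 0.032, -0.003], [0.032, -0.999, 0.002], [-0.003, -0.002, -1.0]]
ft_force: [-0.7, 0.5, -4.7]
grip_width: 0.02
time_s: 12.48
eef_pos: [0.407, -0.2797, 0.1339]
ee_rot: [[0.999, 0.032, 0.001], [0.032, -0.999, -0.001], [0.001, 0.001, -1.0]]
ft_force: [-1.0, 0.2, -4.3]
grip_width: 0.0197
[ 0.40693135 -0.27963846  0.1337909 ]
(array([ 0.4056, -0.2809]), np.float64(28.8)) (array([ 0.4056, -0.2805]), np.float64(24.8))
```

```bash
python3 -m creep '[0,0.001,-0.003,0,0,0,0,0,-0.003,0,0,0,0,0,-0.003,0,0,0,0,0,-0.003,0,0,0,0,0,-0.003,0,0,0]'
python3 -m creep '[0,0,-0.002,0,0,0,0,0,-0.001,0,0,0,0,0,-0.001,0,0,0,0,0,-0.001,0,0,0,0,0,0,0,0,0]'
```

```text
time_s: 12.95
eef_pos: [0.4063, -0.2781, 0.1173]
ee_rot: [[0.999, 0.032, -0.0], [0.032, -0.999, 0.0], [-0.0, -0.0, -1.0]]
ft_force: [-0.1, -1.2, -4.0]
grip_width: 0.0202
time_s: 13.37
eef_pos: [0.4064, -0.2782, 0.1127]
ee_rot: [[0.999, 0.032, -0.0], [0.032, -0.999, 0.0], [-0.0, -0.0, -1.0]]
ft_force: [0.2, 1.2, -3.7]
grip_width: 0.0202
```

No contact yet, and the plate is inside the rim. I'll continue down until the weight comes off.

```bash
python3 -m creep '[0,0,-0.001,0,0,0,0,0,-0.001,0,0,0,0,0,-0.001,0,0,0,0,0,0,0,0,0,0,0,0,0,0,0]'
python3 -m creep '[0,0,-0.001,0,0,0,0,0,-0.001,0,0,0,0,0,0,0,0,0,0,0,0,0,0,0,0,0,0,0,0,0]'
```

```text
time_s: 13.78
eef_pos: [0.4066, -0.2784, 0.11]
ee_rot: [[0.999, 0.032, 0.0], [0.032, -0.999, -0.0], [0.0, 0.0, -1.0]]
ft_force: [0.6, -1.5, -2.7]
grip_width: 0.02
time_s: 14.2
eef_pos: [0.4067, -0.2785, 0.1089]
ee_rot: [[0.999, 0.032, 0.0], [0.032, -0.999, -0.001], [0.0, 0.001, -1.0]]
ft_force: [-3.0, 2.8, 6.1]
grip_width: 0.0197
```

Seated at TCP z 0.109, as predicted, with the weight off. I'll release, retreat upward and look.

```bash
python3 -m creep '[0,0,0,0,0,0,0,0,0,0,0,0,0,0,0,0,0,0,0,0,0,0,0,0,0,0,0,0,0,0]' 0.2
python3 -m creep '[0,0,0.005,0,0,0,0,0,0.01,0,0,0,0,0,0.02,0,0,0,0,0,0.02,0,0,0,0,0,0.02,0,0,0]' 0.6
python3 -m creep '[0,0,0,0,0,0,0,0,0,0,0,0,0,0,0,0,0,0,0,0,0,0,0,0,0,0,0,0,0,0]'
python3 - <<'E'
from fit import *
s=snap('side','pics/side5.png'); t=snap('top','pics/top5.png'); print(read_state()['eef_pos'])
print('lid at z .079',fit(s,.405,-.279,.079,.077,sel=lambda a:np.sin(a)>-.3),fit(s,.405,-.279,.079,.077),fit(t,.405,-.279,.079,.077))
o=np.zeros((400,800,3),np.uint8)
o[:,:400]=cv2.resize(s["frame"][100:200,260:360],(400,400),interpolation=2); o[:,400:]=cv2.resize(t["frame"][180:280,310:410],(400,400),interpolation=2)
cv2.imwrite('pics/c5.png',o[:,:,::-1])
E
```

```text
time_s: 14.62
eef_pos: [0.4064, -0.2783, 0.1076]
ee_rot: [[0.999, 0.032, -0.0], [0.032, -0.999, 0.0], [-0.0, -0.0, -1.0]]
ft_force: [1.0, 0.6, 0.5]
grip_width: 0.0518
time_s: 15.03
eef_pos: [0.4065, -0.2783, 0.1845]
ee_rot: [[0.999, 0.032, 0.0], [0.032, -0.999, -0.0], [0.0, 0.0, -1.0]]
ft_force: [0.3, 0.2, -0.0]
grip_width: 0.0686
time_s: 15.45
eef_pos: [0.4058, -0.2777, 0.1814]
ee_rot: [[0.999, 0.032, -0.002], [0.032, -0.999, 0.002], [-0.002, -0.002, -1.0]]
ft_force: [0.4, 0.4, 0.2]
grip_width: 0.0683
[ 0.40598687 -0.27789847  0.18173086]
lid at z .079 (array([ 0.4049, -0.2809]), np.float64(29.2)) (array([ 0.4051, -0.2809]), np.float64(26.0)) (array([ 0.4049, -0.2782]), np.float64(18.2))
```

View pics/c5.png

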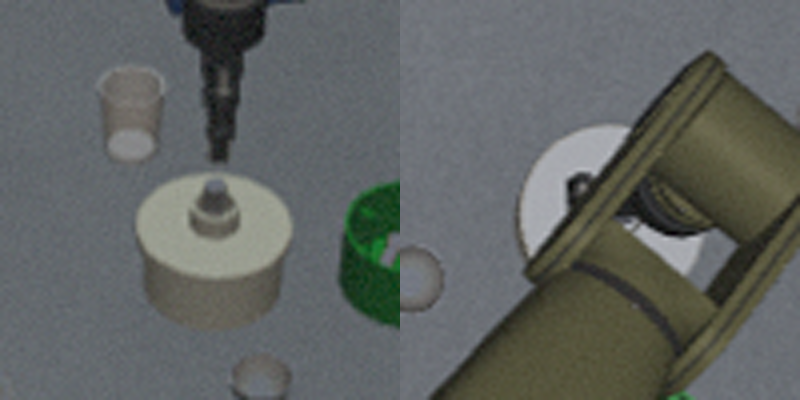

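The set is seated level, with the lid concentric on the rim and the knob standing 26 mm proud. Next is the collar.

```bash
python3 -m creep '[-0.001,-0.001,-0.01,0,0,0,0,0,-0.02,0,0,0,0,0,-0.02,0,0,0,0,0,-0.015,0,0,0,0,0,-0.01,0,0,0]'
python3 -m creep '[0,0,-0.008,0,0,0,0,0,-0.006,0,0,0,0,0,-0.005,0,0,0,0,0,-0.003,0,0,0,0,0,0,0,0,0]'
```

```text
time_s: 15.97
eef_pos: [0.4041, -0.2783, 0.1048]
ee_rot: [[0.999, 0.032, -0.003], [0.032, -0.999, 0.003], [-0.003, -0.003, -1.0]]
ft_force: [0.3, -0.2, -0.2]
grip_width: 0.0683
time_s: 16.38
eef_pos: [0.4054, -0.2793, 0.0856]
ee_rot: [[0.999, 0.032, -0.0], [0.032, -0.999, 0.0], [-0.0, -0.0, -1.0]]
ft_force: [0.6, -0.4, 0.5]
grip_width: 0.0683
```

```bash
python3 -m creep '[0,0,-0.003,0,0,0,0,0,-0.002,0,0,0,0,0,0,0,0,0,0,0,0,0,0,0,0,0,0,0,0,0]'
python3 -m creep '[0,0,0,0,0,0,0,0,0,0,0,0,0,0,0,0,0,0,0,0,0,0,0,0,0,0,0,0,0,0]' -1
python3 -m creep '[0,0,0,0,0,0,0,0,0,0,0,0,0,0,0,0,0,0,0,0,0,0,0,0,0,0,0,0,0,0]'
```

```text
time_s: 16.8
eef_pos: [0.4056, -0.2794, 0.0811]
ee_rot: [[0.999, 0.032, 0.0], [0.032, -0.999, -0.0], [0.0, 0.0, -1.0]]
ft_force: [-0.6, -1.3, -0.8]
grip_width: 0.0682
time_s: 17.22
eef_pos: [0.4059, -0.2797, 0.0816]
ee_rot: [[0.999, 0.032, 0.001], [0.032, -0.999, -0.001], [0.001, 0.001, -1.0]]
ft_force: [-0.5, -0.2, 4.5]
grip_width: 0.0489
time_s: 17.63
eef_pos: [0.4059, -0.2797, 0.0816]
ee_rot: [[0.999, 0.032, 0.001], [0.032, -0.999, -0.001], [0.001, 0.001, -1.0]]
ft_force: [0.3, 0.0, 5.3]
grip_width: 0.0496
```

The grip is at 49.6 mm, which matches the 50 mm collar. I'll lift slowly and straight.

```bash
python3 -m creep '[0,0,0.002,0,0,0,0,0,0.003,0,0,0,0,0,0.004,0,0,0,0,0,0.005,0,0,0,0,0,0.005,0,0,0]'
python3 -m creep '[0,0,0.006,0,0,0,0,0,0.006,0,0,0,0,0,0.006,0,0,0,0,0,0.006,0,0,0,0,0,0.006,0,0,0]'
python3 -m creep '[0,0,0.006,0,0,0,0,0,0.006,0,0,0,0,0,0.006,0,0,0,0,0,0.006,0,0,0,0,0,0.006,0,0,0]'
python3 -m creep '[0,0,0.006,0,0,0,0,0,0.006,0,0,0,0,0,0.006,0,0,0,0,0,0.003,0,0,0,0,0,0,0,0,0]'
python3 -m creep '[0,0,0,0,0,0,0,0,0,0,0,0,0,0,0,0,0,0,0,0,0,0,0,0,0,0,0,0,0,0]'
python3 - <<'E'
from fit import *
s=snap('side','pics/side6.png'); t=snap('top','pics/top6.png'); e=read_state(); print(e['eef_pos'],e['qvel'])
z=.079+e['eef_pos'][2]-.0816
print(z,fit(s,.405,-.279,z,.077))
o=np.zeros((400,800,3),np.uint8)
o[:,:400]=cv2.resize(s["frame"][100:200,260:360],(400,400),interpolation=2); o[:,400:]=cv2.resize(s["frame"][150:250,170:310],(400,286),interpolation=2)[:286] if 0 else cv2.resize(t["frame"][80:280,210:410],(400,400),interpolation=2)
cv2.imwrite('pics/c6.png',o[:,:,::-1])
E
```

```text
time_s: 18.05
eef_pos: [0.4052, -0.279, 0.0998]
ee_rot: [[0.999, 0.032, -0.001], [0.032, -0.999, 0.001], [-0.001, -0.001, -1.0]]
ft_force: [-0.1, 0.5, -0.6]
grip_width: 0.049
time_s: 18.47
eef_pos: [0.4055, -0.2793, 0.1306]
ee_rot: [[0.999, 0.032, 0.0], [0.032, -0.999, -0.0], [0.0, 0.0, -1.0]]
ft_force: [0.7, 0.0, -1.0]
grip_width: 0.0491
time_s: 18.88
eef_pos: [0.4054, -0.2793, 0.1604]
ee_rot: [[0.999, 0.032, -0.0], [0.032, -0.999, -0.0], [-0.0, 0.0, -1.0]]
ft_force: [-0.1, 0.2, -0.6]
grip_width: 0.0492
time_s: 19.3
eef_pos: [0.4059, -0.2796, 0.1819]
ee_rot: [[0.999, 0.032, 0.001], [0.032, -0.999, -0.001], [0.001, 0.001, -1.0]]
ft_force: [-0.1, -0.2, -1.3]
grip_width: 0.0492
time_s: 19.72
eef_pos: [0.4053, -0.2791, 0.1805]
ee_rot: [[0.999, 0.032, -0.001], [0.032, -0.999, 0.0], [-0.0, -0.0, -1.0]]
ft_force: [-0.9, -0.0, -2.3]
grip_width: 0.0493
[ 0.40536192 -0.2792059   0.18061078] [ 4.88898349e-05  9.18445438e-04 -3.17245503e-03  7.65170618e-04
 -9.07715317e-04 -4.19477208e-04]
0.1780107838021469 (array([ 0.4045, -0.2809]), np.float64(23.7))
```

View pics/c6.png

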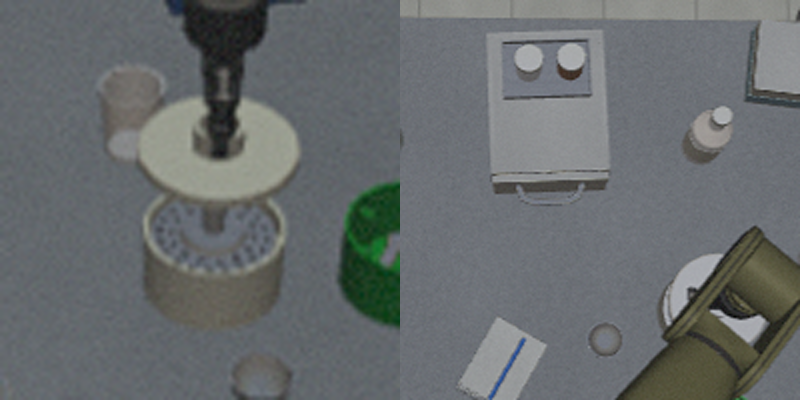

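The lid is held level about 10 cm up, at around 1 to 1.3 N as expected for the lid alone. The plate is seated in the tub and the drawer is shut, so I'll hand in.

```bash
python3 -m creep '[0,0,0,0,0,0,0,0,0,0,0,0,0,0,0,0,0,0,0,0,0,0,0,0,0,0,0,0,0,0]'; python3 -c "
from rig import manip; manip.hand_in()"
```

```text
time_s: 20.23
eef_pos: [0.4054, -0.2793, 0.1808]
ee_rot: [[0.999, 0.032, 0.0], [0.032, -0.999, 0.0], [0.0, -0.0, -1.0]]
ft_force: [0.3, -0.7, -1.6]
grip_width: 0.0495
the job is handed in; nothing more can be done
```

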